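Make up the xylophone drilling stacks

ROBOT

A 6-joint arm with a two-finger parallel gripper is mounted at the origin on the work surface. World frame = base frame: x ahead of the robot, y to its left, z up, the work surface at z = 0. Lengths are in m, angles in rad, forces in N, time in s.
With the tool pointing down it reaches from about 0.375 to 0.975 m from the base axis. Payload 3.8 kg.
Tool frame: the origin (TCP) lies midway between the tips of the shut fingers; the grasp point (between the pads) lies 19 mm behind it; z points along the fingers, y is the line along which they close (so a half turn about z gives the same grasp; the last joint's range is limited). The gripper opens to 85 mm and grips with 20 to 120 N. Pads are 22 mm wide; open, the fingers measure 114 mm over their backs; the gripper's body (76 mm by 85 mm) begins 54 mm behind the grasp point. The pads swing forward as they close: fully open they stand 13 mm farther back than shut.
Start: joints at [-1.318, 0.264, 1.604, -0, 1.274, -0.037], TCP at [0.193, -0.647, 0.208] pointing down, gripper open.
Joint ranges: [-2.63, 2.63], [-0.94, 2.18], [0.31, 2.57], [-1.31, 4.45], [0, 2.66], [-2.55, 2.55]. Speed limits (rad/s): [2.57, 2.57, 3.14, 3.14, 3.14, 3.14].

INTERFACE

Orientations are given as a rotation vector (axis times angle).
In Python, from workcell import status, read_camera, workorder, masks_of gives the robot as it stands.
- The arm moves only by the tool drive_tool, never from a script. Its argument "rows" is a list of rows, each a list of 7 numbers: the turn, a rotation vector about the tool's x, y, z in degrees, then the shift along the tool's x, y, z in m, then the opening, from 0 (shut) to 1 (fully open). In form: [[ax, ay, az, tx, ty, tz, claw], ...]. A call has 1 to 8 rows; each row shifts and turns the commanded pose from where the row before left it, along the tool's axes as they then stand; what a row does not reach is not made up. A row lasts 1/12 s, in which the tool goes at most 41.7 mm and 7.16 degrees, less where a joint would pass 70% of its speed; a pose out of reach is approached as far as the arm can. A call is refused whole if a number of a shift passes 0.0417 or a number of a turn 7.16, either way. A call with a gripper value outside its range is refused whole. The fingers move at their own pace and stop on an object; "force" is the grip in N (left out, the last holds). Time passes only in rows, so rows that do not move let the fingers close. It gives the time, the measured TCP pose, the force, the opening and the grip force at its end, in the units of the state.
- status.read_state(): the state, without advancing time (a new reading comes with each control period).
- read_camera(name): name is "scene" or "top" or "wrist"; returns a dict with "color" (420x560x3 uint8, red, green, blue), "intrinsics" (3x3 intrinsics, pixels), "world_from_camera" (4x4, takes a point from camera to world coordinates); the wrist camera has in their place "mount" (4x4, takes a point from camera to tool coordinates, whose origin is the TCP and whose axes are the flange's). Camera axes: x right, y up, looking along -z (the intrinsics and any distortion apply to the point x, -y, -z); pixel columns grow to the right and rows downward; lengths in m; the calibration is good to about 2 mm. The wrist camera is an equidistant fisheye: a pixel r from the principal point sees the ray r / f radians off the axis. A picture is of the moment at which its call begins: read the wrist's pose just before it. There is no depth.
- workorder.finish_job(): hands the job in; it is judged then, once.
Trained networks look in a picture, given as the dict that the camera call returned (one of the last four; its "shot" number tells which), for a name from the list of things; names that differ only in an ending like _2 or _b are one class to them, and where a whole thing is asked for, a point or a joint stands for the part that bears it (a point fixed in the world has none). Each returns a list of dicts, best first, with "score" (0 to 1); they miss things now and then, are a little off and sometimes report something else, mostly with a low value. They report only what shows in the picture. A call takes as long as a camera call. They do not tell look-alikes from the thing itself.
- masks_of(picture, name): "mask" (420x560 bool, what is visible of it) and "bbox" ([left, top, right, bottom] in pixels, round what is visible of it).
The state is a dict: "time": time; "q": joint angles; "joint_vel": joint speeds; "joint_torque": joint torques, N m; "tool_pos": TCP position; "tcp_rot": TCP orientation; "wrist_force": force on the tool from outside, world axes, zero at the start; "torque": the same for the moment, N m; "width": opening from 0.0 (shut) to 1.0 (fully open); "grip_force": force on a finger pad.
Only numpy, scipy, OpenCV 4.12 (cv2) and the standard library are available. Lean on these libraries where they do the work, as an engineer would, in place of code of your own. Each camera call takes 0.05 s, during which the arm holds its last target. There are 200 camera calls.

TASK

Get the toy xylophone bars ready for drilling. In the blue (longer) cradle lay the long white backing board flat between the end stops, then the purple bar on it, then the grey drill-guide block on top; in the black (shorter) cradle lay the short white backing board, then the red bar on it. Each piece lies right way up, centred on what is under it and lined up lengthwise with it, and the spare green and yellow bars stay where they are.

Things in the scene. Friction and masses are not known exactly. Their poses are not given: they have to be found in the camera images.
- long_cradle: The longer, blue drilling cradle, fixed to the bench: a flat bed 160 long x 70 wide (mm), its top 12 above the bench, with an upright stop 10 thick across each end, the stops' tops 28 above the bench, 140 clear between the stops; the long sides are open. Origin at the centre of its underside, x along its length (stop to stop), z up. 
- short_cradle: The shorter, black drilling cradle, fixed to the bench: a flat bed 128 long x 70 wide (mm), its top 12 above the bench, with an upright stop 10 thick across each end, the stops' tops 28 above the bench, 108 clear between the stops; the long sides are open. Origin at the centre of its underside, x along its length (stop to stop), z up. 
- long_backing: The long white backing board, a loose plain white slab 120 long x 44 wide x 16 high (mm). Origin at the centre of its underside, x along its length, z up. 
- short_backing: The short white backing board, a loose plain white slab 88 long x 44 wide x 16 high (mm). Origin at the centre of its underside, x along its length, z up. 
- purple_bar: Purple wooden tone bar, a loose flat bar 116 long x 28 wide x 12 high (mm), with two small dark punch marks on its centre line. Origin at the centre of its underside, x along its length, z up. 
- red_bar: Red wooden tone bar, a loose flat bar 84 long x 28 wide x 12 high (mm), with two small dark punch marks on its centre line. Origin at the centre of its underside, x along its length, z up. 
- guide_block: Grey anodised aluminium drill guide, a loose block 90 long x 36 wide x 24 high (mm) with two brass bushings in its top. Origin at the centre of its underside, x along its length, z up. 
- green_bar: Green spare wooden tone bar, a loose flat bar 104 long x 28 wide x 12 high (mm), with two small dark punch marks on its centre line. Origin at the centre of its underside, x along its length, z up. Not to be moved.
- yellow_bar: Yellow spare wooden tone bar, a loose flat bar 94 long x 28 wide x 12 high (mm), with two small dark punch marks on its centre line. Origin at the centre of its underside, x along its length, z up. Not to be moved.
There are look-alikes about, which are no part of the job. Leave any orange or turquoise look-alike of the long_backing alone.

How it is judged:
At the end, for the whole second after the job is handed in: All at rest, flat, right way up, stacked as told: each backing within 11 mm lengthwise and 12 mm crosswise of its cradle's centre, each bar and the guide within 12 and 10 mm of the centre of the piece below, heights within 5 mm, tilt under 0.1 rad, lengthwise axes within 0.2 rad (x of long_backing in the frame of long_cradle between -0.011 and 0.011 m and y of long_backing in the frame of long_cradle between -0.012 and 0.012 m and z of long_backing in the frame of long_cradle between 0.007 and 0.017 m and angle between the x axis of long_backing and the x axis of long_cradle, either way round below 0.2 rad and angle between each of long_backing, purple_bar, guide_block, short_backing, red_bar's own z axis and vertical below 0.1 rad and linear speed of each of long_backing, purple_bar, guide_block, short_backing, red_bar below 0.02 m/s and angular speed of each of long_backing, purple_bar, guide_block, short_backing, red_bar below 0.2 rad/s and x of purple_bar in the frame of long_backing between -0.012 and 0.012 m and y of purple_bar in the frame of long_backing between -0.01 and 0.01 m and z of purple_bar in the frame of long_backing between 0.011 and 0.021 m and angle between the x axis of purple_bar and the x axis of long_backing, either way round below 0.2 rad and x of guide_block in the frame of purple_bar between -0.012 and 0.012 m and y of guide_block in the frame of purple_bar between -0.01 and 0.01 m and z of guide_block in the frame of purple_bar between 0.007 and 0.017 m and angle between the x axis of guide_block and the x axis of purple_bar, either way round below 0.2 rad and x of short_backing in the frame of short_cradle between -0.011 and 0.011 m and y of short_backing in the frame of short_cradle between -0.012 and 0.012 m and z of short_backing in the frame of short_cradle between 0.007 and 0.017 m and angle between the x axis of short_backing and the x axis of short_cradle, either way round below 0.2 rad and x of red_bar in the frame of short_backing between -0.012 and 0.012 m and y of red_bar in the frame of short_backing between -0.01 and 0.01 m and z of red_bar in the frame of short_backing between 0.011 and 0.021 m and angle between the x axis of red_bar and the x axis of short_backing, either way round below 0.2 rad); the robot touches nothing.
It fails at once if the green spare bar is moved more than 20 mm (distance of green_bar from where it was at the start of the episode above 0.02 m).
It fails at once if the yellow spare bar is moved more than 20 mm (distance of yellow_bar from where it was at the start of the episode above 0.02 m).
It also fails if it takes over 133 s, if anything falls off the work surface, if the arm or the gripper's body presses on something with over 40 N, if the wrist force passes 120 N, or if a joint passes its speed limit or range.

## Working session

There is one attempt and no reset: what is moved stays moved. The work goes in short steps, Python scripts to look and compute and a tool call to move; the robot and the scene stay as the last step left them, time stands still between calls to the robot, and variables do not carry over. Pictures are saved under pics/ and viewed, at most 14 in all, crops included, and the job is handed in when it is done.

Besides the shell and the picture viewer there is one more tool, called by a JSON object that holds its "api" and its "payload". drive_tool: Moves the arm, as the interface text tells. Its arguments: {"type":"object","properties":{"rows":{"type":"array"},"force":{"type":"number"}},"required":["rows"]}

```bash
ls; mkdir -p pics
python3 - <<'E'
from workcell import status, read_camera
import cv2
print(status.read_state())
for n in ["scene","top"]:
    p=read_camera(n); cv2.imwrite(f"pics/{n}0.png",p["color"][:,:,::-1]); print(n,p["intrinsics"].tolist(),p["world_from_camera"].round(4).tolist(),[k for k in p])
E
```

```text
pics
{'time': 0.0, 'q': array([-1.31791748e+00,  2.64726924e-01,  1.60537966e+00, -7.57284383e-06,
        1.27366912e+00, -3.69765779e-02]), 'joint_vel': array([ 1.41541481e-03, -8.45556268e-04, -1.03695976e-03,  5.04720056e-04,
        8.40923467e-05,  3.19557604e-04]), 'joint_torque': array([-2.49815574e-03, -5.15117812e+01, -3.67316043e+01, -3.46101087e-04,
        1.28512413e-02,  3.02990725e-05]), 'tool_pos': array([ 0.19267693, -0.64611006,  0.20707668]), 'tcp_rot': array([-3.10650994e+00, -4.53401761e-01,  3.80501859e-04]), 'wrist_force': array([-0.45030848, -0.23677402,  0.11885449]), 'torque': array([-0.00046278,  0.00105523, -0.01881935]), 'grip_force': 0.0, 'width': 1.000443324331526}
scene [[381.5372081024122, 0.0, 278.37466378699696], [0.0, 381.5372081024122, 207.35521498920895], [0.0, 0.0, 1.0]] [[-0.2808, -0.5653, 0.7756, 1.2028], [0.9596, -0.1796, 0.2165, 0.1699], [0.0169, 0.8051, 0.5929, 0.6062], [0.0, 0.0, 0.0, 1.0]] ['color', 'intrinsics', 'world_from_camera', 'shot']
top [[404.105297734449, 0.0, 284.6519154568113], [0.0, 404.105297734449, 220.60892586965886], [0.0, 0.0, 1.0]] [[0.018, 0.9966, -0.0801, 0.3884], [-0.9997, 0.0194, 0.0176, -0.0252], [0.0191, 0.0798, 0.9966, 1.0165], [0.0, 0.0, 0.0, 1.0]] ['color', 'intrinsics', 'world_from_camera', 'shot']
```

View pics/top0.png

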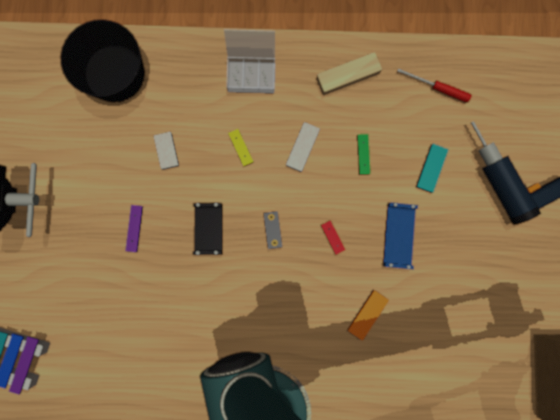

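View pics/scene0.png

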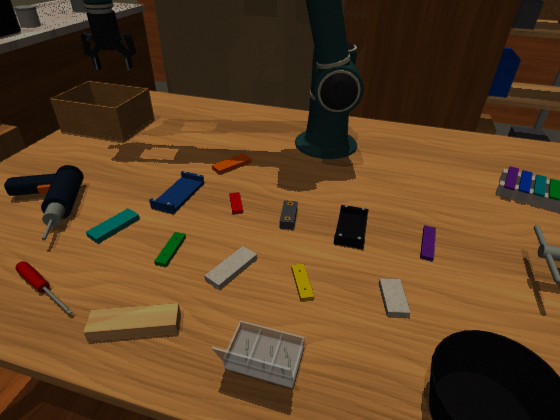

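The top view shows:
- **Pieces:** long white (303,147), short white (166,150), purple bar (134,228), red (333,237), guide (272,229).
- **Cradles:** blue (400,236), black (208,229).
- **Spares:** green (363,154), yellow (241,147).
- **Could be mistaken for the long backing:** turquoise (432,168), orange (368,314) and pale wood (349,73). I choose the white one at (303,147).
- **Could be mistaken for the purple bar:** the one in the rack at (25,365). I choose the loose one at (134,228).

Next I fit box models to the masks in both views.

```bash
cat > h.py <<'E'
import numpy as np, cv2
from scipy.optimize import least_squares
from workcell import status, read_camera, masks_of
D=dict(long_backing=(.12,.044,.016),short_backing=(.088,.044,.016),purple_bar=(.116,.028,.012),red_bar=(.084,.028,.012),
 guide_block=(.09,.036,.024),green_bar=(.104,.028,.012),yellow_bar=(.094,.028,.012),long_cradle=(.16,.07,.012),short_cradle=(.128,.07,.012))
def boxes(n):
    L,W,H=D[n]; b=[(-L/2,L/2,-W/2,W/2,0,H)]
    if 'cradle' in n: b+=[(-L/2,-L/2+.01,-W/2,W/2,0,.028),(L/2-.01,L/2,-W/2,W/2,0,.028)]
    return [np.array([[x,y,z] for x in b_[:2] for y in b_[2:4] for z in b_[4:]]) for b_ in b]
def proj(p,P):
    T=np.linalg.inv(p["world_from_camera"]); c=P@T[:3,:3].T+T[:3,3]
    q=np.c_[c[:,0],-c[:,1],-c[:,2]]@p["intrinsics"].T; return q[:,:2]/q[:,2:]
S=8
def feats(m,s,o):
    M=cv2.moments(m,True); a=M['m00']
    return np.array([(M['m10']/a+.5)/s+o[0]-.5,(M['m01']/a+.5)/s+o[1]-.5]),np.array([M['mu20'],M['mu11'],M['mu02']])/a/s/s,a/s/s
def model(p,n,v,z):
    x,y,t=v; c,s=np.cos(t),np.sin(t); R=np.array([[c,-s,0],[s,c,0],[0,0,1]])
    hs=[cv2.convexHull(proj(p,B@R.T+[x,y,z]).astype(np.float32))[:,0] for B in boxes(n)]
    o=np.floor(np.vstack(hs).min(0))-2; sz=np.ceil(np.vstack(hs).max(0)-o)+3
    m=np.zeros((int(sz[1]*S),int(sz[0]*S)),np.uint8)
    for h in hs: cv2.fillConvexPoly(m,np.round(((h-o+.5)*S-.5)*16).astype(np.int32),1,cv2.LINE_8,4)
    return feats(m,S,o)
def ray(p,u,z):
    d=np.linalg.inv(p["intrinsics"])@[u[0],u[1],1]; W=p["world_from_camera"]; d=W[:3,:3]@[d[0],-d[1],-d[2]]; o=W[:3,3]
    return (o+d*(z-o[2])/d[2])[:2]
def fit(n,obs,z0=0.,freez=True):
    """obs: list of (picture, mask)"""
    F=[feats(m.astype(np.uint8),1,(0,0)) for _,m in obs]
    p0=obs[0][0]; x0=ray(p0,F[0][0],z0+.01)
    mu=F[0][1]; th=.5*np.arctan2(2*mu[1],mu[0]-mu[2]); e=ray(p0,F[0][0]+10*np.array([np.cos(th),np.sin(th)]),z0+.01)-x0
    def res(v):
        r=[]
        for (p,_),f in zip(obs,F):
            g=model(p,n,v[:3],v[3] if freez else z0); r+=[*(g[0]-f[0]),*((g[1]-f[1])/20)]
        return r
    v0=[*x0,np.arctan2(e[1],e[0])]+([z0] if freez else [])
    s=least_squares(res,v0,diff_step=None,x_scale=[.01,.01,.1,.01][:len(v0)],jac=lambda v:np.array([(np.array(res(v+d))-res(v-d))/2/d.max() for d in np.diag([.002,.002,.03,.004][:len(v)])]).T)
    return s.x,np.abs(s.fun).max(),[model(p,n,s.x[:3],s.x[3] if freez else z0)[2]/f[2] for (p,_),f in zip(obs,F)]
E
cat > m.py <<'E'
from h import *
ps={k:read_camera(k) for k in("top","scene")}
for n in D:
    c={}
    for k,p in ps.items(): c[k]=[(round(float(r["score"]),2),np.array(r["bbox"]).astype(int).tolist(),r["mask"]) for r in masks_of(p,n)]
    print(n,*[(k,[x[:2] for x in v]) for k,v in c.items()])
    if c["top"] and c["scene"]:
        x,e,a=fit(n,[(ps[k],c[k][0][2]) for k in ps]); print("   ",x.round(4),round(e,2),np.round(a,2))
E
python3 m.py
```

```text
long_backing ('top', [(0.96, [285, 123, 320, 175]), (0.84, [414, 143, 448, 191]), (0.77, [348, 290, 389, 339])]) ('scene', [(0.95, [87, 207, 136, 241]), (0.83, [206, 244, 255, 289]), (0.6, [214, 157, 250, 173])])
    [ 0.6925 -0.2115 -0.3309  0.0843] 56.92 [1.16 1.5 ]
short_backing ('top', [(0.93, [155, 130, 178, 169])]) ('scene', [(0.7, [379, 275, 410, 318])])
    [ 6.4100e-01  2.5820e-01 -2.8999e+00  7.0000e-04] 0.41 [1.08 1.05]
purple_bar ('top', [(0.88, [125, 202, 140, 253])]) ('scene', [])
red_bar ('top', [(0.64, [317, 222, 341, 253])]) ('scene', [(0.54, [230, 192, 243, 213]), (0.52, [417, 226, 436, 258])])
    [ 4.3290e-01 -1.6300e-01 -2.6854e+00  6.0000e-04] 0.48 [1.14 1.13]
guide_block ('top', [(0.95, [266, 210, 285, 245])]) ('scene', [(0.9, [279, 199, 301, 229])])
    [ 4.4590e-01 -1.3800e-02 -3.0047e+00  2.0000e-04] 0.34 [1.02 1.12]
green_bar ('top', [(0.96, [356, 136, 370, 171]), (0.69, [317, 220, 343, 253])]) ('scene', [(0.84, [155, 232, 184, 267])])
    [ 6.4480e-01 -2.4090e-01 -3.0761e+00 -2.0000e-04] 0.33 [1.04 1.08]
yellow_bar ('top', [(0.71, [227, 127, 250, 166])]) ('scene', [(0.74, [291, 267, 316, 302])])
    [ 6.5340e-01  7.1300e-02 -2.6821e+00 -9.0000e-04] 0.35 [1.06 1.07]
long_cradle ('top', [(0.7, [382, 203, 417, 269])]) ('scene', [(0.66, [150, 167, 201, 213])])
    [ 0.4378 -0.3317 -0.0725 -0.0012] 0.4 [1.   1.02]
short_cradle ('top', [(0.69, [193, 205, 221, 260])]) ('scene', [(0.72, [334, 206, 367, 246])])
    [ 4.4560e-01  1.4750e-01 -3.1101e+00 -1.0000e-04] 0.52 [1.04 0.99]
```

Run:
```python
from h import *
ps={k:read_camera(k) for k in("top","scene")}
t=masks_of(ps["top"],"long_backing"); s=masks_of(ps["scene"],"long_backing")
s=[r for r in s if r["bbox"][0]>190 and r["bbox"][1]>230]
print(fit("long_backing",[(ps["top"],t[0]["mask"]),(ps["scene"],s[0]["mask"])]))
t=masks_of(ps["top"],"purple_bar"); s=[r for nn in("purple_bar","red_bar","green_bar") for r in masks_of(ps["scene"],nn) if 410<r["bbox"][0]<430]
print(fit("purple_bar",[(ps["top"],t[0]["mask"])],freez=False))
if s: print(fit("purple_bar",[(ps["top"],t[0]["mask"]),(ps["scene"],s[0]["mask"])]))
c=ps["top"]["color"][110:280,110:460,::-1].copy()
cv2.imwrite("pics/crop.png",cv2.resize(c,None,fx=2.28,fy=2.28,interpolation=cv2.INTER_CUBIC))
```

```text
(array([ 6.58495678e-01, -8.51945442e-02, -3.69033196e-01, -1.05076190e-04]), np.float64(0.6169533036153482), [1.0447609163591636, 1.1589342523860022])
(array([ 0.44502806,  0.33178813, -0.06818005]), np.float64(0.23893182622292813), [1.0345683528428093])
(array([ 0.44497524,  0.33037758, -0.07916986,  0.00135332]), np.float64(0.3777692405675168), [1.0379389632107023, 1.041748595505618])
```

View pics/crop.png

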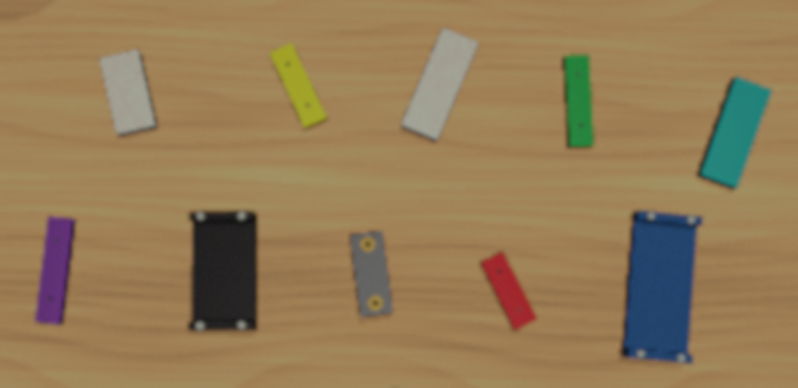

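The crop confirms the choice. The white slab at (440,83) in the crop is the long backing, turquoise is at (735,132), and punch marks and bushings face up. Now a planner for the move numbers.

```bash
cat > go.py <<'E'
import sys, numpy as np
from scipy.spatial.transform import Rotation as R
from workcell import status
s=status.read_state(); Rm=R.from_rotvec(s["tcp_rot"]); p=s["tool_pos"]
for a in sys.argv[1:]:
    x,y,z,t=map(float,a.split(','))
    G=R.from_euler('z',t)*R.from_euler('x',np.pi)
    dr=np.degrees((Rm.inv()*G).as_rotvec()); d=G.inv().apply(np.array([x,y,z])-p); dist=np.hypot(*d[:2])
    print("turn",dr.round(2),"n",round(abs(dr[2])/7,1),"| after turn shift",d.round(4),"n",round(dist/.039,1), "dz n",round(abs(d[2])/.04,1))
    Rm=G;p=np.array([x,y,z])
E
python3 go.py .6585,-.0852,.12,-.369 .6585,-.0852,.004,-.369
```

```text
turn [-0.    0.   37.75] n 5.4 | after turn shift [ 0.2317 -0.6918  0.0884] n 18.7 dz n 2.2
turn [0. 0. 0.] n 0.0 | after turn shift [ 0.    -0.     0.116] n 0.0 dz n 2.9
```

{"api": "drive_tool", "payload": {"rows": [[0,0,6.29,0,0,0,1],[0,0,6.29,0,0,0,1],[0,0,6.29,0,0,0,1],[0,0,6.29,0,0,0,1],[0,0,6.29,0,0,0,1],[0,0,6.29,0,0,0,1]], "force": 60}}

```text
time: 2.0
tool_pos: [0.1929, -0.6469, 0.2084]
tcp_rot: [3.087, -0.585, -0.0]
wrist_force: [-0.7, -0.1, 0.9]
width: 1.002
grip_force: 0.0
```

{"api": "drive_tool", "payload": {"rows": [[0,0,0,0.0116,-0.0346,0,1],[0,0,0,0.0116,-0.0346,0,1],[0,0,0,0.0116,-0.0346,0,1],[0,0,0,0.0116,-0.0346,0,1],[0,0,0,0.0116,-0.0346,0,1],[0,0,0,0.0116,-0.0346,0,1],[0,0,0,0.0116,-0.0346,0,1],[0,0,0,0.0116,-0.0346,0,1]]}}

```text
time: 2.67
tool_pos: [0.3801, -0.4207, 0.2087]
tcp_rot: [3.088, -0.576, 0.001]
wrist_force: [-0.2, -0.6, 0.4]
width: 0.997
grip_force: 0.0
```

{"api": "drive_tool", "payload": {"rows": [[0,0,0,0.0116,-0.0346,0,1],[0,0,0,0.0116,-0.0346,0,1],[0,0,0,0.0116,-0.0346,0,1],[0,0,0,0.0116,-0.0346,0,1],[0,0,0,0.0116,-0.0346,0,1],[0,0,0,0.0116,-0.0346,0,1],[0,0,0,0.0116,-0.0346,0.01,1],[0,0,0,0.0116,-0.0346,0.01,1]]}}

```text
time: 3.33
tool_pos: [0.5674, -0.1962, 0.1895]
tcp_rot: [3.088, -0.576, 0.004]
wrist_force: [0.2, -0.5, -0.6]
width: 0.999
grip_force: 0.0
```

{"api": "drive_tool", "payload": {"rows": [[0,0,0,0.0116,-0.0346,0.01,1],[0,0,0,0.0116,-0.0346,0.01,1],[0,0,0,0.0116,-0.0346,0.01,1],[0,0,0,0.0116,-0.0346,0.01,1],[0,0,0,0,0,0,1],[0,0,0,0,0,0,1],[0,0,0,0,0,0,1]]}}

```text
time: 3.92
tool_pos: [0.6586, -0.0851, 0.1482]
tcp_rot: [3.088, -0.575, -0.001]
wrist_force: [0.1, -0.0, -0.3]
width: 0.999
grip_force: 0.0
```

```bash
python3 go.py .6585,-.0852,.03,-.369 .6585,-.0852,.004,-.369
python3 - <<'E'
from h import *
p=read_camera("wrist"); print(p["intrinsics"].tolist(),p["mount"].round(3).tolist(),status.read_state()["time"]); cv2.imwrite("pics/w1.png",p["color"][:,:,::-1])
E
```

```text
turn [0.04 0.03 0.06] n 0.0 | after turn shift [-0.000e+00  1.000e-04  1.182e-01] n 0.0 dz n 3.0
turn [0. 0. 0.] n 0.0 | after turn shift [ 0.    -0.     0.026] n 0.0 dz n 0.6
[[325.19226210127806, 0.0, 278.481938160902], [0.0, 325.19226210127806, 211.4799645860661], [0.0, 0.0, 1.0]] [[0.0, 0.953, 0.304, 0.078], [1.0, 0.0, -0.0, 0.0], [-0.0, 0.304, -0.953, -0.166], [0.0, 0.0, 0.0, 1.0]] 3.9667
```

View pics/w1.png

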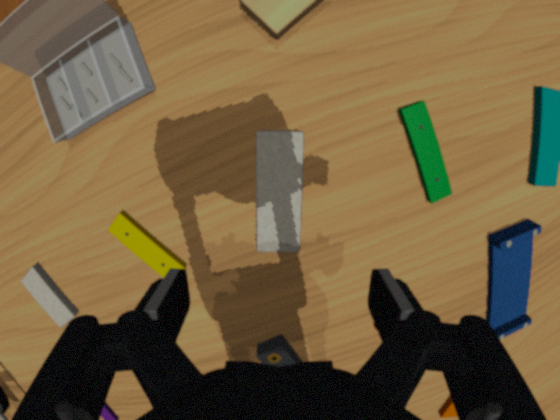

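The wrist view shows the white board aligned with the tool at columns 257–303 and centred between the fingers. Descend and grip.

{"api": "drive_tool", "payload": {"rows": [[0,0,0,0,0,0.036,1],[0,0,0,0,0,0.036,1],[0,0,0,0,0,0.036,1],[0,0,0,0,0,0.02,1],[0,0,0,0,0,0.01,1],[0,0,0,0,0,0.006,1],[0,0,0,0,0,0,1],[0,0,0,0,0,0,1]]}}

```text
time: 4.63
tool_pos: [0.6601, -0.0859, 0.0063]
tcp_rot: [-3.088, 0.577, -0.004]
wrist_force: [1.0, 1.1, -0.6]
width: 1.002
grip_force: 0.0
```

{"api": "drive_tool", "payload": {"rows": [[0,0,0,0,0,0,0.4],[0,0,0,0,0,0,0.2],[0,0,0,0,0,0,0],[0,0,0,0,0,0,0],[0,0,0,0,0,0,0],[0,0,0,0,0,0,0],[0,0,0,0,0,0,0],[0,0,0,0,0,0,0]]}}

```text
time: 5.3
tool_pos: [0.6587, -0.085, 0.0043]
tcp_rot: [-3.088, 0.576, 0.0]
wrist_force: [-0.3, -0.1, -0.1]
width: 0.002
grip_force: 0.0
```

Width 0.002 means the fingers shut on nothing. I'll look before doing anything else.

Run:
```python
from h import *
s=status.read_state(); print(s["width"],s["grip_force"],s["wrist_force"],s["tool_pos"])
a=read_camera("wrist")["color"]; b=read_camera("scene")["color"][140:340,140:440]
cv2.imwrite("pics/w2.png",np.hstack([cv2.resize(a,(400,300)),cv2.resize(b,(400,300))])[:,:,::-1])
```

```text
0.0018861323594473215 0.0 [-0.29237819 -0.12787798 -0.0968619 ] [ 0.65871812 -0.08500176  0.00432679]
```

View pics/w2.png

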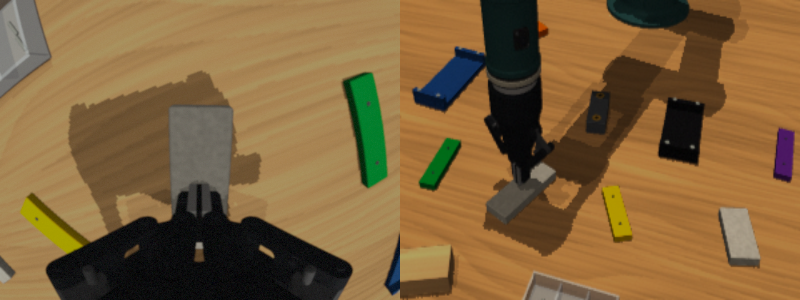

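Run:
```python
from h import *
a=read_camera("wrist")["color"][130:330,190:370]; b=read_camera("scene")["color"][200:300,190:280]
cv2.imwrite("pics/w3.png",np.hstack([cv2.resize(a,(400,444),interpolation=2),cv2.resize(b,(400,444),interpolation=2)])[:,:,::-1])
```

```text
(no output)
```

View pics/w3.png

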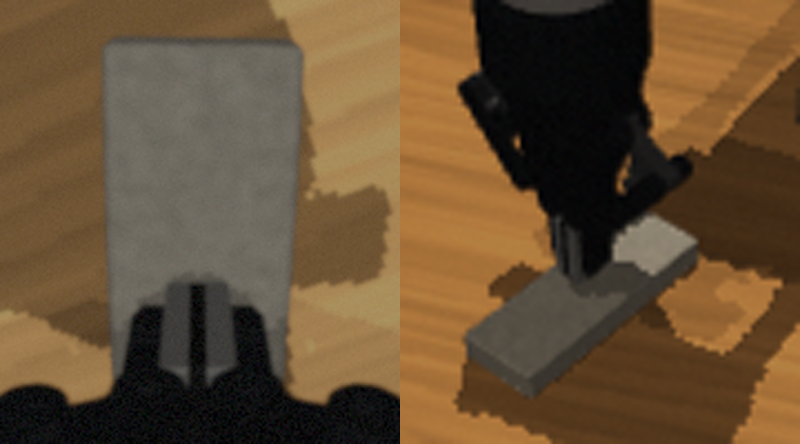

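The fingertips shut on top of the board (crop left, tips at (200,290)). Fully open, the tips stand too far back for a 16 mm slab. I'll lift, pre-shape the fingers narrower, re-measure with the wrist camera, and retry.

{"api": "drive_tool", "payload": {"rows": [[0,0,0,0,0,-0.012,0],[0,0,0,0,0,-0.03,0],[0,0,0,0,0,-0.03,0.66],[0,0,0,0,0,-0.03,0.66],[0,0,0,0,0,-0.03,0.66],[0,0,0,0,0,0,0.66],[0,0,0,0,0,0,0.66],[0,0,0,0,0,0,0.66]]}}

```text
time: 6.17
tool_pos: [0.6588, -0.085, 0.1371]
tcp_rot: [-3.088, 0.576, -0.001]
wrist_force: [-0.9, 0.5, -1.0]
width: 0.66
grip_force: 0.0
```

```bash
python3 - <<'E'
s=open('h.py').read()
s=s.replace('''def proj(p,P):
''','''def proj(p,P):
    if "mount" in p:
        T=np.linalg.inv(p["T"]); c=P@T[:3,:3].T+T[:3,3]; v=np.c_[c[:,0],-c[:,1]]; K=p["intrinsics"]
        r=np.linalg.norm(v,axis=1,keepdims=True); return v/r*np.arctan2(r,-c[:,2:])*K[0,0]+K[:2,2]
''')
s=s.replace('''    d=np.linalg.inv(p["intrinsics"])@[u[0],u[1],1]; W=p["world_from_camera"];''','''    d=np.linalg.inv(p["intrinsics"])@[u[0],u[1],1]; W=p["T"] if "mount" in p else p["world_from_camera"]
    if "mount" in p: r=np.hypot(*d[:2]); d=np.array([*(d[:2]/r*np.sin(r)),np.cos(r)])
   ''')
s+='''
def wrist():
    from scipy.spatial.transform import Rotation as R
    s=status.read_state(); p=read_camera("wrist"); T=np.eye(4); T[:3,:3]=R.from_rotvec(s["tcp_rot"]).as_matrix(); T[:3,3]=s["tool_pos"]
    p["T"]=T@p["mount"]; return p
'''
open('h.py','w').write(s)
open('wm.py','w').write('''
import sys
from h import *
p=wrist()
for a in sys.argv[1:]:
    n,z=a.split(',')
    for r in masks_of(p,n)[:3]:
        x,e,ar=fit(n,[(p,r["mask"])],z0=float(z),freez=False); x[2]=(x[2]+np.pi/2)%np.pi-np.pi/2
        print(n,round(float(r["score"]),2),np.array(r["bbox"]).astype(int).tolist(),x.round(4),round(e,2),np.round(ar,2))
''')
E
python3 wm.py long_backing,0; python3 go.py .6585,-.0852,.03,-.369
```

```text
long_backing 0.98 [533, 87, 559, 190] [ 0.6101 -0.4107 -0.2695] 1.97 [1.41]
long_backing 0.69 [251, 132, 303, 258] [ 0.6584 -0.0854 -0.3783] 1.5 [1.]
turn [0.03 0.16 0.  ] n 0.0 | after turn shift [ 0.001  -0.      0.1049] n 0.0 dz n 2.6
```

{"api": "drive_tool", "payload": {"rows": [[0,0,0,0,0,0.036,0.66],[0,0,0,0,0,0.036,0.66],[0,0,0,0,0,0.03,0.66],[0,0,0,0,0,0.016,0.66],[0,0,0,0,0,0.01,0.66],[0,0,0,0,0,0.0045,0.66],[0,0,0,0,0,0,0.66],[0,0,0,0,0,0,0.66]]}}

```text
time: 6.93
tool_pos: [0.6595, -0.0852, 0.0046]
tcp_rot: [-3.088, 0.576, -0.002]
wrist_force: [0.5, 0.4, 0.6]
width: 0.662
grip_force: 0.0
```

{"api": "drive_tool", "payload": {"rows": [[0,0,0,0,0,0,0.4],[0,0,0,0,0,0,0.2],[0,0,0,0,0,0,0],[0,0,0,0,0,0,0],[0,0,0,0,0,0,0],[0,0,0,0,0,0,0]]}}

```text
time: 7.43
tool_pos: [0.659, -0.0851, 0.0042]
tcp_rot: [-3.088, 0.576, -0.001]
wrist_force: [-0.3, 0.5, -0.2]
width: 0.002
grip_force: 0.0
```

Run:
```python
from h import *
s=status.read_state(); t=s["tool_pos"]; p=read_camera("scene")
for z in (.0043,.016,.022,.03): print(z,proj(p,np.array([[t[0],t[1],z]])))
w=wrist()
from scipy.spatial.transform import Rotation as R
for z in (0,-.012,-.02,-.025): print(z,proj(w,np.array([t+R.from_rotvec(s["tcp_rot"]).apply([0,0,z])])))
b=p["color"][235:280,205:260]; a=w["color"][220:300,230:330]
for q in (.0043,.022): pass
cv2.imwrite("pics/w4.png",np.hstack([cv2.resize(b,(400,327),interpolation=2),cv2.resize(a,(400,327),interpolation=2)])[:,:,::-1])
```

```text
0.0043 [[231.67589565 267.45670565]]
0.016 [[231.3753317  263.61493247]]
0.022 [[231.21923186 261.61968253]]
0.03 [[231.0089884  258.93237518]]
0 [[278.2821593  254.43165735]]
-0.012 [[278.27838061 264.09045786]]
-0.02 [[278.27565913 271.22404051]]
-0.025 [[278.27387016 275.99983166]]
```

View pics/w4.png

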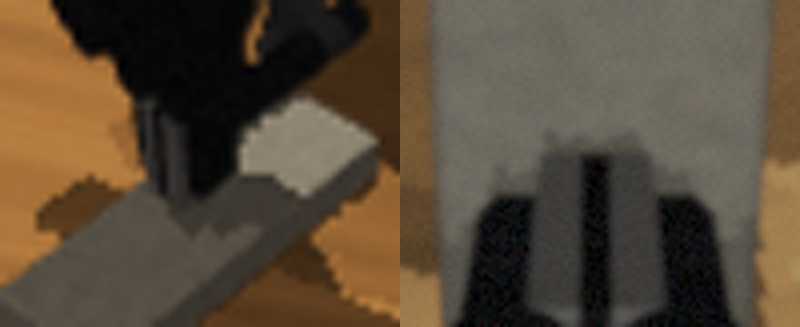

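Geometry from both views puts the fingertips about 15–20 mm above where the reported TCP says they are. A gentle touch-down on the board will give the offset.

{"api": "drive_tool", "payload": {"rows": [[0,0,0,0,0,0.001,0],[0,0,0,0,0,0.001,0],[0,0,0,0,0,0,0]]}}

```text
time: 7.78
tool_pos: [0.6585, -0.085, 0.0015]
tcp_rot: [3.088, -0.576, -0.001]
wrist_force: [-0.9, -0.1, 0.0]
width: -0.003
grip_force: 0.0
```

{"api": "drive_tool", "payload": {"rows": [[0,0,0,0,0,0.001,0],[0,0,0,0,0,0.001,0],[0,0,0,0,0,0,0]]}}

```text
time: 8.03
tool_pos: [0.6586, -0.085, -0.0005]
tcp_rot: [3.088, -0.576, -0.001]
wrist_force: [-0.8, -0.1, -1.1]
width: -0.005
grip_force: 0.0
```

{"api": "drive_tool", "payload": {"rows": [[0,0,0,0,0,0.001,0],[0,0,0,0,0,0.001,0],[0,0,0,0,0,0,0]]}}

```text
time: 8.28
tool_pos: [0.6586, -0.0851, -0.0024]
tcp_rot: [3.088, -0.576, -0.001]
wrist_force: [0.3, -0.0, 0.7]
width: 0.0
grip_force: 0.0
```

{"api": "drive_tool", "payload": {"rows": [[0,0,0,0,0,0.001,0],[0,0,0,0,0,0.001,0],[0,0,0,0,0,0,0]]}}

```text
time: 8.53
tool_pos: [0.6586, -0.085, -0.0044]
tcp_rot: [3.088, -0.576, -0.001]
wrist_force: [-0.2, 0.0, -0.2]
width: -0.004
grip_force: 0.0
```

Run:
```python
from h import *
s=status.read_state(); t=s["tool_pos"];print(t,s["wrist_force"],s["time"]); p=read_camera("scene"); w=wrist()
b=p["color"][235:280,205:260]; a=w["color"][220:300,230:330]
cv2.imwrite("pics/w5.png",np.hstack([cv2.resize(b,(400,327),interpolation=2),cv2.resize(a,(400,327),interpolation=2)])[:,:,::-1])
```

```text
[ 0.65860362 -0.08502706 -0.00438062] [-0.18072704  0.00676483 -0.18020362] 8.5333
```

View pics/w5.png

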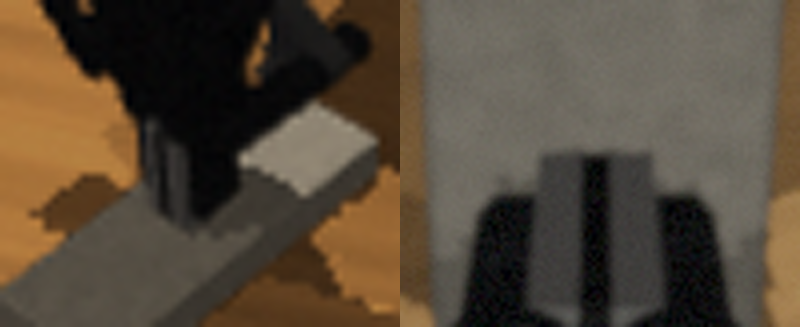

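{"api": "drive_tool", "payload": {"rows": [[0,0,0,0,0,0.001,0],[0,0,0,0,0,0,0]]}}

```text
time: 8.8
tool_pos: [0.6587, -0.085, -0.0052]
tcp_rot: [-3.088, 0.576, 0.0]
wrist_force: [0.2, -0.5, -0.9]
width: 0.002
grip_force: 0.0
```

{"api": "drive_tool", "payload": {"rows": [[0,0,0,0,0,0.001,0],[0,0,0,0,0,0,0]]}}

```text
time: 8.97
tool_pos: [0.6587, -0.085, -0.0063]
tcp_rot: [3.088, -0.576, -0.0]
wrist_force: [-0.3, 0.2, -0.3]
width: 0.001
grip_force: 0.0
```

{"api": "drive_tool", "payload": {"rows": [[0,0,0,0,0,0.001,0],[0,0,0,0,0,0,0]]}}

```text
time: 9.13
tool_pos: [0.659, -0.0851, -0.0068]
tcp_rot: [3.088, -0.576, 0.0]
wrist_force: [-0.7, -0.9, 2.0]
width: -0.0
grip_force: 1.0
```

Contact came at a reported z of −0.0065, so the real tips are 22.5 mm higher than reported. I'll subtract that from every height. Now regrip.

{"api": "drive_tool", "payload": {"rows": [[0,0,0,0,0,-0.015,0],[0,0,0,0,0,-0.015,0.66],[0,0,0,0,0,0,0.66],[0,0,0,0,0,0,0.66],[0,0,0,0,0,0,0.66],[0,0,0,0,0,0.015,0.66],[0,0,0,0,0,0.015,0.66],[0,0,0,0,0,0,0.66]]}}

```text
time: 9.8
tool_pos: [0.6544, -0.0844, -0.0127]
tcp_rot: [3.088, -0.576, -0.013]
wrist_force: [-0.1, 0.3, -0.5]
width: 0.659
grip_force: 0.0
```

{"api": "drive_tool", "payload": {"rows": [[0,0,0,0,0,0.005,0.66],[0,0,0,0,0,0.005,0.66],[0,0,0,0,0,0.003,0.66],[0,0,0,0,0,0,0.66],[0,0,0,0,0,0,0.5],[0,0,0,0,0,0,0.3],[0,0,0,0,0,0,0.2],[0,0,0,0,0,0,0.2]]}}

```text
time: 10.47
tool_pos: [0.6591, -0.0851, -0.0197]
tcp_rot: [-3.088, 0.576, -0.001]
wrist_force: [0.9, 0.3, 2.7]
width: 0.497
grip_force: 63.3
```

{"api": "drive_tool", "payload": {"rows": [[0,0,0,0,0,-0.01,0.2],[0,0,0,0,0,-0.03,0.2],[0,0,0,0,0,-0.035,0.2],[0,0,0,0,0,-0.025,0.2],[0,0,0,0,0,0,0.2]]}}

```text
time: 10.88
tool_pos: [0.6641, -0.0859, 0.0884]
tcp_rot: [-3.088, 0.576, -0.02]
wrist_force: [1.4, -0.6, 1.0]
width: 0.497
grip_force: 62.9
```

```bash
python3 go.py .4378,-.3317,.05,-.0725 .4378,-.3317,-.008,-.0725
```

```text
turn [ -0.04  -0.73 -16.98] n 2.4 | after turn shift [-0.2079  0.2615  0.0384] n 8.6 dz n 1.0
turn [0. 0. 0.] n 0.0 | after turn shift [-0.    -0.     0.058] n 0.0 dz n 1.4
```

{"api": "drive_tool", "payload": {"rows": [[0,0,-5.66,0,0,0,0.2],[0,0,-5.66,0,0,0,0.2],[0,0,-5.66,0,0,0,0.2],[0,0,0,-0.0225,0.0291,0,0.2],[0,0,0,-0.0225,0.0291,0,0.2],[0,0,0,-0.0225,0.0291,0,0.2],[0,0,0,-0.0225,0.0291,0,0.2],[0,0,0,-0.0225,0.0291,0,0.2]]}}

```text
time: 11.55
tool_pos: [0.5346, -0.2227, 0.0799]
tcp_rot: [-3.14, 0.113, 0.0]
wrist_force: [0.2, -0.0, -0.9]
width: 0.492
grip_force: 62.9
```

{"api": "drive_tool", "payload": {"rows": [[0,0,0,-0.0225,0.0291,0,0.2],[0,0,0,-0.0225,0.0291,0,0.2],[0,0,0,-0.0225,0.0291,0,0.2],[0,0,0,-0.0225,0.0291,0,0.2],[0,0,0,0,0,0.02,0.2],[0,0,0,0,0,0.01,0.2],[0,0,0,0,0,0,0.2],[0,0,0,0,0,0,0.2]]}}

```text
time: 12.22
tool_pos: [0.4373, -0.3302, 0.0489]
tcp_rot: [-3.138, 0.113, 0.003]
wrist_force: [-0.7, 0.2, -0.3]
width: 0.492
grip_force: 62.9
```

```bash
python3 go.py .4378,-.3317,-.007,-.0725; python3 wm.py long_cradle,0 long_backing,.055
python3 - <<'E'
from h import *
ps=[read_camera("top")]
for p in ps:
  m=masks_of(p,"long_cradle")
  if m: print(m[0]["bbox"],fit("long_cradle",[(p,m[0]["mask"])],freez=False))
E
```

```text
turn [-0.11  0.12  0.03] n 0.0 | after turn shift [0.0006 0.0014 0.0559] n 0.0 dz n 1.4
long_cradle 0.86 [222, 106, 343, 336] [ 0.4356 -0.3619  0.5989] 82.24 [3.93]
long_backing 0.81 [335, 0, 414, 60] [ 0.5991 -0.4315 -0.7943] 60.62 [4.06]
long_backing 0.61 [222, 154, 334, 365] [ 0.435  -0.3303 -0.0829] 6.76 [0.9]
[382.0, 201.0, 419.3, 269.0] (array([ 0.43402862, -0.31781472, -0.02016766]), np.float64(6.550872948852361), [1.9539046588594704])
```

{"api": "drive_tool", "payload": {"rows": [[0,0,0,0.0006,0.0014,0.02,0.2],[0,0,0,0,0,0.02,0.2],[0,0,0,0,0,0.01,0.2],[0,0,0,0,0,0.004,0.2],[0,0,0,0,0,0.002,0.2],[0,0,0,0,0,0,0.2],[0,0,0,0,0,0,0.2],[0,0,0,0,0,0,0.2]]}}

```text
time: 13.13
tool_pos: [0.4392, -0.3337, -0.005]
tcp_rot: [3.138, -0.114, 0.002]
wrist_force: [-0.1, -0.2, -0.5]
width: 0.495
grip_force: 62.9
```

{"api": "drive_tool", "payload": {"rows": [[0,0,0,0,0,0,0.6],[0,0,0,0,0,0,0.75],[0,0,0,0,0,0,0.75],[0,0,0,0,0,0,0.75],[0,0,0,0,0,-0.01,0.75],[0,0,0,0,0,-0.03,0.75],[0,0,0,0,0,-0.04,0.75],[0,0,0,0,0,-0.04,0.75]]}}

```text
time: 13.8
tool_pos: [0.4372, -0.3321, 0.1146]
tcp_rot: [-3.138, 0.114, 0.004]
wrist_force: [1.4, -1.0, 0.2]
width: 0.751
grip_force: 0.0
```

{"api": "drive_tool", "payload": {"rows": [[0,0,0,0,0,0,0.75],[0,0,0,0,0,0,0.75]]}}

```text
time: 13.97
tool_pos: [0.4409, -0.3352, 0.1186]
tcp_rot: [3.134, -0.114, 0.011]
wrist_force: [0.4, -0.7, -0.9]
width: 0.748
grip_force: 0.0
```

```bash
python3 wm.py long_cradle,0 long_backing,.012; python3 go.py .445,.331,.03,-.075
python3 - <<'E'
from h import *
a=wrist()["color"]
cv2.imwrite("pics/w6.png",a[:,:,::-1])
E
```

```text
long_backing 0.86 [246, 138, 305, 275] [ 0.4389 -0.3337 -0.0969] 1.14 [0.99]
long_backing 0.7 [209, 326, 259, 366] [ 0.2714 -0.2684 -0.5613] 20.05 [2.82]
long_backing 0.65 [315, 0, 384, 74] [ 0.5932 -0.4135 -0.6769] 30.94 [1.92]
turn [-0.06  0.09  0.14] n 0.0 | after turn shift [-0.0422 -0.662   0.083 ] n 17.0 dz n 2.1
```

View pics/w6.png

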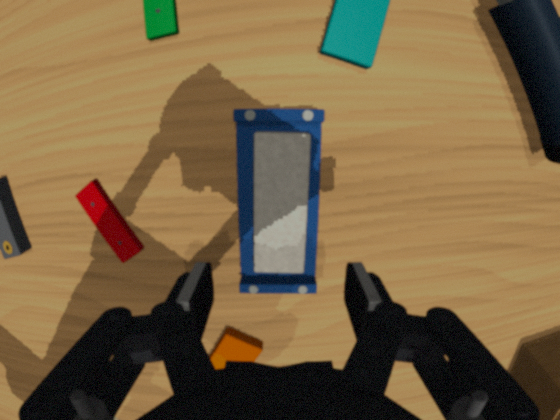

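The wrist view shows the white board lying centred between the stops of the blue cradle, board at columns 254–310 and bed at 240–320. Next is the purple bar.

{"api": "drive_tool", "payload": {"rows": [[0,0,0,-0.0024,-0.0368,0,0.48],[0,0,0,-0.0024,-0.0368,0,0.48],[0,0,0,-0.0024,-0.0368,0,0.48],[0,0,0,-0.0024,-0.0368,0,0.48],[0,0,0,-0.0024,-0.0368,0,0.48],[0,0,0,-0.0024,-0.0368,0,0.48],[0,0,0,-0.0024,-0.0368,0,0.48],[0,0,0,-0.0024,-0.0368,0,0.48]]}}

```text
time: 14.83
tool_pos: [0.4387, -0.0362, 0.1122]
tcp_rot: [-3.139, 0.115, 0.005]
wrist_force: [1.0, 0.7, -0.4]
width: 0.478
grip_force: 0.0
```

{"api": "drive_tool", "payload": {"rows": [[0,0,0,-0.0024,-0.0368,0,0.48],[0,0,0,-0.0024,-0.0368,0,0.48],[0,0,0,-0.0024,-0.0368,0,0.48],[0,0,0,-0.0024,-0.0368,0,0.48],[0,0,0,-0.0024,-0.0368,0,0.48],[0,0,0,-0.0024,-0.0368,0,0.48],[0,0,0,-0.0024,-0.0368,0,0.48],[0,0,0,-0.0024,-0.0368,0,0.48]]}}

```text
time: 15.5
tool_pos: [0.441, 0.2582, 0.112]
tcp_rot: [3.138, -0.113, -0.005]
wrist_force: [1.6, -0.2, 0.5]
width: 0.479
grip_force: 0.0
```

{"api": "drive_tool", "payload": {"rows": [[0,0,0,-0.0024,-0.0368,0,0.48],[0,0,0,-0.0024,-0.0368,0,0.48],[0,0,0,0,0,0.02,0.48],[0,0,0,0,0,0,0.48],[0,0,0,0,0,0,0.48],[0,0,0,0,0,0,0.48]]}}

```text
time: 16.0
tool_pos: [0.4422, 0.3294, 0.0926]
tcp_rot: [3.137, -0.115, -0.004]
wrist_force: [0.8, -0.6, -0.3]
width: 0.48
grip_force: 0.0
```

```bash
python3 wm.py purple_bar,0 ; python3 go.py .445,.331,-.0195,-.075
```

```text
purple_bar 0.92 [257, 133, 298, 274] [ 0.4439  0.3302 -0.0756] 0.74 [1.01]
purple_bar 0.69 [334, 0, 393, 20] [ 0.6163  0.2383 -0.8472] 29.26 [5.99]
turn [0.02 0.01 0.06] n 0.0 | after turn shift [ 0.0015 -0.0014  0.1135] n 0.1 dz n 2.8
```

{"api": "drive_tool", "payload": {"rows": [[0,0,0,0.0016,-0.0008,0.036,0.48],[0,0,0,0,0,0.036,0.48],[0,0,0,0,0,0.02,0.48],[0,0,0,0,0,0.01,0.48],[0,0,0,0,0,0.007,0.48],[0,0,0,0,0,0,0.48],[0,0,0,0,0,0,0.48],[0,0,0,0,0,0,0.48]]}}

```text
time: 16.77
tool_pos: [0.4466, 0.3324, -0.0132]
tcp_rot: [-3.137, 0.114, -0.004]
wrist_force: [0.7, 0.4, 0.2]
width: 0.481
grip_force: 0.0
```

{"api": "drive_tool", "payload": {"rows": [[0,0,0,0,0,0.003,0.48],[0,0,0,0,0,0,0.4],[0,0,0,0,0,0,0.2],[0,0,0,0,0,0,0.1],[0,0,0,0,0,0,0.1],[0,0,0,0,0,0,0.1],[0,0,0,0,0,0,0.1]]}}

```text
time: 17.35
tool_pos: [0.4456, 0.332, -0.017]
tcp_rot: [-3.139, 0.114, -0.002]
wrist_force: [-1.3, -0.8, 7.0]
width: 0.299
grip_force: 59.6
```

{"api": "drive_tool", "payload": {"rows": [[0,0,0,0,0,-0.01,0.1],[0,0,0,0,0,-0.035,0.1],[0,0,0,0,0,-0.035,0.1],[0,0,0,0,0,-0.03,0.1],[0,0,0,0,0,0,0.1],[0,0,0,0,0,0,0.1],[0,0,0,0,0,0,0.1],[0,0,0,0,0,0,0.1]]}}

```text
time: 18.02
tool_pos: [0.4436, 0.3305, 0.0903]
tcp_rot: [3.138, -0.114, -0.004]
wrist_force: [1.2, -0.6, -0.6]
width: 0.306
grip_force: 59.2
```

```bash
python3 go.py .4383,-.3327,.06,-.085; python3 -c "
from workcell import status; s=status.read_state(); print(s['tool_pos'],s['width'],s['grip_force'],s['wrist_force'])"
```

```text
turn [0.11 0.14 0.72] n 0.1 | after turn shift [0.0511 0.6613 0.0303] n 17.0 dz n 0.8
[0.44355134 0.33054469 0.09027622] 0.30557668103999264 59.19144093990326 [ 1.18043528 -0.58611429 -0.58851393]
```

{"api": "drive_tool", "payload": {"rows": [[0,0,0.7,0,0,0,0.1],[0,0,0,0.0028,0.0367,0,0.1],[0,0,0,0.0028,0.0367,0,0.1],[0,0,0,0.0028,0.0367,0,0.1],[0,0,0,0.0028,0.0367,0,0.1],[0,0,0,0.0028,0.0367,0,0.1],[0,0,0,0.0028,0.0367,0,0.1],[0,0,0,0.0028,0.0367,0,0.1]]}}

```text
time: 18.68
tool_pos: [0.4412, 0.0721, 0.0906]
tcp_rot: [3.138, -0.133, -0.004]
wrist_force: [0.2, -0.1, -0.9]
width: 0.301
grip_force: 59.3
```

{"api": "drive_tool", "payload": {"rows": [[0,0,0,0.0028,0.0367,0,0.1],[0,0,0,0.0028,0.0367,0,0.1],[0,0,0,0.0028,0.0367,0,0.1],[0,0,0,0.0028,0.0367,0,0.1],[0,0,0,0.0028,0.0367,0,0.1],[0,0,0,0.0028,0.0367,0,0.1],[0,0,0,0.0028,0.0367,0,0.1],[0,0,0,0.0028,0.0367,0,0.1]]}}

```text
time: 19.35
tool_pos: [0.4388, -0.222, 0.0905]
tcp_rot: [-3.137, 0.135, 0.003]
wrist_force: [0.3, 0.1, -0.5]
width: 0.3
grip_force: 59.3
```

{"api": "drive_tool", "payload": {"rows": [[0,0,0,0.0028,0.0367,0,0.1],[0,0,0,0.0028,0.0367,0,0.1],[0,0,0,0.0028,0.0367,0,0.1],[0,0,0,0,0,0.02,0.1],[0,0,0,0,0,0.015,0.1],[0,0,0,0,0,0,0.1],[0,0,0,0,0,0,0.1],[0,0,0,0,0,0,0.1]]}}

```text
time: 20.02
tool_pos: [0.439, -0.3305, 0.0565]
tcp_rot: [-3.138, 0.133, 0.001]
wrist_force: [0.8, 0.9, -0.4]
width: 0.307
grip_force: 59.3
```

```bash
python3 go.py .4383,-.3327,.0115,-.085; python3 wm.py purple_bar,.067
```

```text
turn [-0.04  0.06  0.03] n 0.0 | after turn shift [-0.0005  0.0022  0.045 ] n 0.1 dz n 1.1
purple_bar 0.87 [244, 161, 313, 365] [ 0.4374 -0.3306 -0.0852] 3.39 [0.95]
```

{"api": "drive_tool", "payload": {"rows": [[0,0,0,0,0.0022,0.02,0.1],[0,0,0,0,0,0.014,0.1],[0,0,0,0,0,0.007,0.1],[0,0,0,0,0,0.003,0.1],[0,0,0,0,0,0.002,0.1],[0,0,0,0,0,0,0.1],[0,0,0,0,0,0,0.1],[0,0,0,0,0,0,0.1]]}}

```text
time: 20.78
tool_pos: [0.4397, -0.3337, 0.0118]
tcp_rot: [3.138, -0.133, 0.002]
wrist_force: [0.1, 0.1, -0.1]
width: 0.3
grip_force: 59.3
```

{"api": "drive_tool", "payload": {"rows": [[0,0,0,0,0,0.001,0.1],[0,0,0,0,0,0,0.1],[0,0,0,0,0,0,0.1]]}}

```text
time: 21.03
tool_pos: [0.4397, -0.3338, 0.0109]
tcp_rot: [3.138, -0.133, 0.002]
wrist_force: [-0.9, 0.7, 5.4]
width: 0.301
grip_force: 60.0
```

{"api": "drive_tool", "payload": {"rows": [[0,0,0,0,0,0.001,0.1],[0,0,0,0,0,0,0.1],[0,0,0,0,0,0,0.1]]}}

```text
time: 21.28
tool_pos: [0.4397, -0.3338, 0.0109]
tcp_rot: [3.138, -0.133, 0.002]
wrist_force: [-2.7, 3.4, 12.4]
width: 0.301
grip_force: 60.8
```

Touching at 0.011. Release the bar.

{"api": "drive_tool", "payload": {"rows": [[0,0,0,0,0,-0.001,0.25],[0,0,0,0,0,0,0.4],[0,0,0,0,0,0,0.5],[0,0,0,0,0,0,0.5],[0,0,0,0,0,-0.01,0.5],[0,0,0,0,0,-0.035,0.5],[0,0,0,0,0,-0.035,0.5],[0,0,0,0,0,-0.035,0.5]]}}

```text
time: 21.95
tool_pos: [0.4383, -0.3327, 0.1258]
tcp_rot: [-3.138, 0.133, 0.003]
wrist_force: [0.9, -0.6, -1.1]
width: 0.502
grip_force: 0.0
```

{"api": "drive_tool", "payload": {"rows": [[0,0,0,0,0,0,0.7],[0,0,0,0,0,0,0.7],[0,0,0,0,0,0,0.7]]}}

```text
time: 22.2
tool_pos: [0.4389, -0.3331, 0.1251]
tcp_rot: [3.139, -0.133, 0.0]
wrist_force: [0.5, -0.0, -0.9]
width: 0.696
grip_force: 0.0
```

```bash
python3 wm.py purple_bar,.028 long_backing,.012 guide_block,0; python3 go.py .4459,-.0138,.09,.137
```

```text
purple_bar 0.6 [259, 135, 299, 276] [ 0.4379 -0.3339 -0.084 ] 0.08 [0.99]
long_backing 0.82 [316, 2, 382, 70] [ 0.5919 -0.4132 -0.692 ] 30.56 [1.98]
long_backing 0.81 [248, 135, 307, 267] [ 0.444  -0.334  -0.1129] 11.2 [2.82]
long_backing 0.66 [212, 322, 265, 365] [ 0.2679 -0.268  -0.5628] 18.96 [2.51]
turn [ -0.14   0.16 -12.71] n 1.8 | after turn shift [ 0.0515 -0.3144  0.033 ] n 8.2 dz n 0.8
```

Purple is on the board within 1 mm. Now the guide block.

{"api": "drive_tool", "payload": {"rows": [[0,0,-6.36,0,0,0,0.66],[0,0,-6.36,0,0,0,0.66],[0,0,0,0.0057,-0.0349,0,0.66],[0,0,0,0.0057,-0.0349,0,0.66],[0,0,0,0.0057,-0.0349,0,0.66],[0,0,0,0.0057,-0.0349,0,0.66],[0,0,0,0.0057,-0.0349,0,0.66],[0,0,0,0.0057,-0.0349,0,0.66]]}}

```text
time: 23.07
tool_pos: [0.4431, -0.1194, 0.1236]
tcp_rot: [-3.133, -0.214, 0.003]
wrist_force: [1.1, -0.5, 0.6]
width: 0.659
grip_force: 0.0
```

{"api": "drive_tool", "payload": {"rows": [[0,0,0,0.0057,-0.0349,0,0.66],[0,0,0,0.0057,-0.0349,0,0.66],[0,0,0,0.0057,-0.0349,0,0.66],[0,0,0,0,0,0.03,0.66],[0,0,0,0,0,0,0.66],[0,0,0,0,0,0,0.66],[0,0,0,0,0,0,0.66]]}}

```text
time: 23.65
tool_pos: [0.4463, -0.0155, 0.0946]
tcp_rot: [-3.134, -0.215, 0.003]
wrist_force: [-0.3, -0.0, -0.0]
width: 0.658
grip_force: 0.0
```

```bash
python3 wm.py guide_block,0; python3 go.py .4459,-.0138,-.012,.137
```

```text
guide_block 0.74 [252, 154, 300, 266] [ 0.4458 -0.0144  0.1511] 2.0 [1.02]
guide_block 0.32 [7, 0, 49, 32] [0.6129 0.2569 1.1117] 10.43 [2.7]
turn [ 0.02 -0.05 -0.08] n 0.0 | after turn shift [-0.0013 -0.0024  0.1076] n 0.1 dz n 2.7
```

{"api": "drive_tool", "payload": {"rows": [[0,0,0,-0.0006,-0.0013,0.036,0.66],[0,0,0,0,0,0.036,0.66],[0,0,0,0,0,0.02,0.66],[0,0,0,0,0,0.01,0.66],[0,0,0,0,0,0.005,0.66],[0,0,0,0,0,0,0.66],[0,0,0,0,0,0,0.66],[0,0,0,0,0,0,0.66]]}}

```text
time: 24.42
tool_pos: [0.4481, -0.0142, -0.0104]
tcp_rot: [3.134, 0.215, 0.005]
wrist_force: [-0.2, -1.3, 0.4]
width: 0.658
grip_force: 0.0
```

{"api": "drive_tool", "payload": {"rows": [[0,0,0,0,0,0,0.5],[0,0,0,0,0,0,0.3],[0,0,0,0,0,0,0.15],[0,0,0,0,0,0,0.15],[0,0,0,0,0,0,0.15],[0,0,0,0,0,0,0.15]]}}

```text
time: 24.92
tool_pos: [0.4477, -0.014, -0.0105]
tcp_rot: [3.134, 0.216, 0.004]
wrist_force: [-0.4, -1.3, 6.5]
width: 0.4
grip_force: 60.5
```

{"api": "drive_tool", "payload": {"rows": [[0,0,0,0,0,-0.01,0.15],[0,0,0,0,0,-0.035,0.15],[0,0,0,0,0,-0.035,0.15],[0,0,0,0,0,-0.035,0.15],[0,0,0,0,0,0,0.15],[0,0,0,0,0,0,0.15],[0,0,0,0,0,0,0.15]]}}

```text
time: 25.5
tool_pos: [0.4456, -0.0138, 0.103]
tcp_rot: [3.134, 0.216, 0.0]
wrist_force: [0.1, 0.4, -2.7]
width: 0.402
grip_force: 60.5
```

```bash
python3 go.py .4381,-.3336,.05,-.085
```

```text
turn [ 0.000e+00 -1.000e-02  1.274e+01] n 1.8 | after turn shift [0.0197 0.3193 0.053 ] n 8.2 dz n 1.3
```

{"api": "drive_tool", "payload": {"rows": [[0,0,6.37,0,0,0,0.15],[0,0,6.37,0,0,0,0.15],[0,0,0,0.0022,0.0355,0,0.15],[0,0,0,0.0022,0.0355,0,0.15],[0,0,0,0.0022,0.0355,0,0.15],[0,0,0,0.0022,0.0355,0,0.15],[0,0,0,0.0022,0.0355,0,0.15],[0,0,0,0.0022,0.0355,0,0.15]]}}

```text
time: 26.17
tool_pos: [0.4389, -0.2277, 0.1004]
tcp_rot: [-3.136, 0.133, 0.007]
wrist_force: [0.6, 0.3, -2.0]
width: 0.406
grip_force: 60.6
```

{"api": "drive_tool", "payload": {"rows": [[0,0,0,0.0022,0.0355,0,0.15],[0,0,0,0.0022,0.0355,0,0.15],[0,0,0,0.0022,0.0355,0,0.15],[0,0,0,0,0,0.03,0.15],[0,0,0,0,0,0.02,0.15],[0,0,0,0,0,0,0.15],[0,0,0,0,0,0,0.15],[0,0,0,0,0,0,0.15]]}}

```text
time: 26.83
tool_pos: [0.4382, -0.3331, 0.0523]
tcp_rot: [-3.138, 0.133, 0.002]
wrist_force: [-0.3, -0.2, -1.8]
width: 0.399
grip_force: 60.7
```

```bash
python3 go.py .4381,-.3336,.031,-.085; python3 wm.py guide_block,.062
```

```text
turn [-0.07  0.09  0.02] n 0.0 | after turn shift [-0.      0.0005  0.0213] n 0.0 dz n 0.5
guide_block 0.62 [235, 183, 319, 359] [ 0.4362 -0.3332 -0.0755] 0.12 [1.]
```

{"api": "drive_tool", "payload": {"rows": [[0,0,0,0,0,0.01,0.15],[0,0,0,0,0,0.006,0.15],[0,0,0,0,0,0.003,0.15],[0,0,0,0,0,0.002,0.15],[0,0,0,0,0,0,0.15],[0,0,0,0,0,0,0.15],[0,0,0,0,0,0,0.15]]}}

```text
time: 27.52
tool_pos: [0.4388, -0.334, 0.032]
tcp_rot: [3.139, -0.134, 0.0]
wrist_force: [-0.1, -0.9, -1.9]
width: 0.402
grip_force: 60.7
```

{"api": "drive_tool", "payload": {"rows": [[0,0,0,0,0,0.001,0.15],[0,0,0,0,0,0,0.15],[0,0,0,0,0,0,0.15]]}}

```text
time: 27.77
tool_pos: [0.4387, -0.334, 0.031]
tcp_rot: [3.139, -0.134, 0.0]
wrist_force: [-0.8, 0.2, -2.4]
width: 0.404
grip_force: 60.7
```

{"api": "drive_tool", "payload": {"rows": [[0,0,0,0,0,0.001,0.15],[0,0,0,0,0,0,0.15],[0,0,0,0,0,0,0.15]]}}

```text
time: 28.02
tool_pos: [0.4386, -0.3339, 0.0298]
tcp_rot: [-3.139, 0.134, 0.0]
wrist_force: [-0.8, -0.3, -0.4]
width: 0.401
grip_force: 60.7
```

{"api": "drive_tool", "payload": {"rows": [[0,0,0,0,0,0.001,0.15],[0,0,0,0,0,0,0.15],[0,0,0,0,0,0,0.15]]}}

```text
time: 28.27
tool_pos: [0.4387, -0.334, 0.0295]
tcp_rot: [3.139, -0.134, 0.0]
wrist_force: [-2.6, 1.2, 4.9]
width: 0.402
grip_force: 61.3
```

Contact. Release the guide, rise, then go to the short backing.

{"api": "drive_tool", "payload": {"rows": [[0,0,0,0,0,0,0.45],[0,0,0,0,0,0,0.55],[0,0,0,0,0,0,0.66],[0,0,0,0,0,0,0.66],[0,0,0,0,0,-0.015,0.66],[0,0,0,0,0,-0.035,0.66],[0,0,0,0,0,-0.035,0.66],[0,0,0,0,0,-0.02,0.66]]}}

```text
time: 28.93
tool_pos: [0.4401, -0.3351, 0.1374]
tcp_rot: [3.136, -0.134, 0.005]
wrist_force: [1.5, -1.1, 0.3]
width: 0.661
grip_force: 0.0
```

{"api": "drive_tool", "payload": {"rows": [[0,0,0,0,0,0,0.66],[0,0,0,0,0,0,0.66],[0,0,0,0,0,0,0.66]]}}

```text
time: 29.18
tool_pos: [0.4381, -0.3334, 0.133]
tcp_rot: [-3.138, 0.134, 0.002]
wrist_force: [0.5, 0.2, -0.6]
width: 0.668
grip_force: 0.0
```

```bash
python3 wm.py guide_block,.04; python3 go.py .641,.2582,.1,.2417
```

```text
guide_block 0.89 [254, 153, 302, 267] [ 0.4366 -0.3342 -0.0743] 1.11 [1.01]
turn [ -0.14   0.15 -18.72] n 2.7 | after turn shift [ 0.3391 -0.5252  0.0318] n 16.0 dz n 0.8
```

{"api": "drive_tool", "payload": {"rows": [[0,0,-6.24,0,0,0,0.66],[0,0,-6.24,0,0,0,0.66],[0,0,-6.24,0,0,0,0.66],[0,0,0,0.02,-0.0309,0,0.66],[0,0,0,0.02,-0.0309,0,0.66],[0,0,0,0.02,-0.0309,0,0.66],[0,0,0,0.02,-0.0309,0,0.66],[0,0,0,0.02,-0.0309,0,0.66]]}}

```text
time: 29.95
tool_pos: [0.4978, -0.1581, 0.132]
tcp_rot: [-3.117, -0.377, 0.004]
wrist_force: [0.4, 0.4, -0.0]
width: 0.661
grip_force: 0.0
```

{"api": "drive_tool", "payload": {"rows": [[0,0,0,0.02,-0.0309,0,0.66],[0,0,0,0.02,-0.0309,0,0.66],[0,0,0,0.02,-0.0309,0,0.66],[0,0,0,0.02,-0.0309,0,0.66],[0,0,0,0.02,-0.0309,0,0.66],[0,0,0,0.02,-0.0309,0,0.66],[0,0,0,0.02,-0.0309,0,0.66],[0,0,0,0.02,-0.0309,0,0.66]]}}

```text
time: 30.62
tool_pos: [0.594, 0.12, 0.1317]
tcp_rot: [3.118, 0.379, -0.005]
wrist_force: [1.1, 0.2, 0.4]
width: 0.666
grip_force: 0.0
```

{"api": "drive_tool", "payload": {"rows": [[0,0,0,0.02,-0.0309,0,0.66],[0,0,0,0.02,-0.0309,0,0.66],[0,0,0,0.02,-0.0309,0,0.66],[0,0,0,0.02,-0.0309,0,0.66],[0,0,0,0,0,0.03,0.66],[0,0,0,0,0,0,0.66],[0,0,0,0,0,0,0.66],[0,0,0,0,0,0,0.66]]}}

```text
time: 31.28
tool_pos: [0.6419, 0.2565, 0.1023]
tcp_rot: [3.118, 0.378, -0.005]
wrist_force: [-0.4, 0.6, 0.6]
width: 0.662
grip_force: 0.0
```

```bash
python3 wm.py short_backing,0; python3 go.py .641,.2582,-.0195,.2417
```

```text
short_backing 0.92 [246, 152, 304, 258] [0.6406 0.2585 0.2596] 0.87 [1.01]
turn [ 0.   -0.04 -0.07] n 0.0 | after turn shift [-0.002  -0.0021  0.1241] n 0.1 dz n 3.1
```

{"api": "drive_tool", "payload": {"rows": [[0,0,-0.5,-0.001,-0.002,0.036,0.66],[0,0,0,0,0,0.036,0.66],[0,0,0,0,0,0.025,0.66],[0,0,0,0,0,0.014,0.66],[0,0,0,0,0,0.007,0.66],[0,0,0,0,0,0.003,0.66],[0,0,0,0,0,0,0.66],[0,0,0,0,0,0,0.66]]}}

```text
time: 32.05
tool_pos: [0.6435, 0.2596, -0.0149]
tcp_rot: [-3.116, -0.392, -0.005]
wrist_force: [0.1, -0.0, -0.0]
width: 0.658
grip_force: 0.0
```

{"api": "drive_tool", "payload": {"rows": [[0,0,0,0,0,0,0.5],[0,0,0,0,0,0,0.3],[0,0,0,0,0,0,0.2],[0,0,0,0,0,0,0.2],[0,0,0,0,0,0,0.2],[0,0,0,0,0,0,0.2]]}}

```text
time: 32.55
tool_pos: [0.6438, 0.26, -0.0143]
tcp_rot: [-3.116, -0.392, -0.007]
wrist_force: [-1.0, -0.7, 7.2]
width: 0.487
grip_force: 61.4
```

{"api": "drive_tool", "payload": {"rows": [[0,0,0,0,0,-0.01,0.2],[0,0,0,0,0,-0.035,0.2],[0,0,0,0,0,-0.035,0.2],[0,0,0,0,0,-0.03,0.2],[0,0,0,0,0,0,0.2],[0,0,0,0,0,0,0.2],[0,0,0,0,0,0,0.2]]}}

```text
time: 33.13
tool_pos: [0.6412, 0.2591, 0.0931]
tcp_rot: [3.117, 0.392, -0.0]
wrist_force: [-0.1, 0.6, -1.1]
width: 0.491
grip_force: 61.0
```

```bash
python3 go.py .4456,.1475,.05,.0315
```

```text
turn [0.000e+00 1.000e-02 1.255e+01] n 1.8 | after turn shift [-0.1991  0.1054  0.0431] n 5.8 dz n 1.1
```

{"api": "drive_tool", "payload": {"rows": [[0,0,6.28,0,0,0,0.2],[0,0,6.28,0,0,0,0.2],[0,0,0,-0.0328,0.0176,0,0.2],[0,0,0,-0.0328,0.0176,0,0.2],[0,0,0,-0.0328,0.0176,0,0.2],[0,0,0,-0.0328,0.0176,0,0.2],[0,0,0,-0.0328,0.0176,0,0.2],[0,0,0,-0.0328,0.0176,0,0.2]]}}

```text
time: 33.8
tool_pos: [0.4444, 0.1462, 0.0902]
tcp_rot: [3.14, 0.049, -0.008]
wrist_force: [-0.0, -0.3, 1.1]
width: 0.489
grip_force: 61.0
```

{"api": "drive_tool", "payload": {"rows": [[0,0,0,0,0,0.03,0.2],[0,0,0,0,0,0.02,0.2],[0,0,0,0,0,0,0.2],[0,0,0,0,0,0,0.2],[0,0,0,0,0,0,0.2]]}}

```text
time: 34.22
tool_pos: [0.4481, 0.1475, 0.0426]
tcp_rot: [3.141, 0.049, -0.002]
wrist_force: [-0.3, -0.3, 0.2]
width: 0.492
grip_force: 61.0
```

```bash
python3 go.py .4476,.1475,0,.0315; python3 wm.py short_backing,.057 short_cradle,0
```

```text
turn [ 0.02  0.08 -0.02] n 0.0 | after turn shift [-0.0005  0.      0.0426] n 0.0 dz n 1.1
short_backing 0.57 [227, 189, 330, 355] [0.4451 0.1471 0.0359] 1.22 [1.02]
short_cradle 0.73 [217, 133, 342, 328] [0.4569 0.1324 0.7714] 58.41 [2.96]
```

Held board at (0.4451, 0.1471), on target. Descend.

{"api": "drive_tool", "payload": {"rows": [[0,0,0,0,0,0.02,0.2],[0,0,0,0,0,0.012,0.2],[0,0,0,0,0,0.006,0.2],[0,0,0,0,0,0.003,0.2],[0,0,0,0,0,0.002,0.2],[0,0,0,0,0,0,0.2],[0,0,0,0,0,0,0.2],[0,0,0,0,0,0,0.2]]}}

```text
time: 35.03
tool_pos: [0.449, 0.1477, 0.0006]
tcp_rot: [-3.141, -0.049, -0.002]
wrist_force: [0.2, 0.0, -0.9]
width: 0.491
grip_force: 61.0
```

{"api": "drive_tool", "payload": {"rows": [[0,0,0,0,0,0.001,0.2],[0,0,0,0,0,0,0.2],[0,0,0,0,0,0,0.2]]}}

```text
time: 35.28
tool_pos: [0.4484, 0.1476, -0.0009]
tcp_rot: [-3.141, -0.049, -0.001]
wrist_force: [-0.4, -1.0, -0.0]
width: 0.486
grip_force: 61.0
```

{"api": "drive_tool", "payload": {"rows": [[0,0,0,0,0,0.001,0.2],[0,0,0,0,0,0,0.2],[0,0,0,0,0,0,0.2]]}}

```text
time: 35.53
tool_pos: [0.4482, 0.1475, -0.0022]
tcp_rot: [3.141, 0.049, -0.0]
wrist_force: [0.7, -0.7, -1.6]
width: 0.493
grip_force: 61.0
```

{"api": "drive_tool", "payload": {"rows": [[0,0,0,0,0,0.001,0.2],[0,0,0,0,0,0,0.2],[0,0,0,0,0,0,0.2]]}}

```text
time: 35.78
tool_pos: [0.4483, 0.1475, -0.0023]
tcp_rot: [3.141, 0.049, -0.001]
wrist_force: [-2.7, -0.5, 8.2]
width: 0.492
grip_force: 61.8
```

{"api": "drive_tool", "payload": {"rows": [[0,0,0,0,0,0,0.55],[0,0,0,0,0,0,0.65],[0,0,0,0,0,0,0.7],[0,0,0,0,0,0,0.7],[0,0,0,0,0,-0.015,0.7],[0,0,0,0,0,-0.035,0.7],[0,0,0,0,0,-0.035,0.7],[0,0,0,0,0,-0.03,0.7]]}}

```text
time: 36.45
tool_pos: [0.4481, 0.1475, 0.1133]
tcp_rot: [3.141, 0.049, -0.0]
wrist_force: [0.2, 0.2, 0.2]
width: 0.701
grip_force: 0.0
```

{"api": "drive_tool", "payload": {"rows": [[0,0,0,0,0,0,0.48],[0,0,0,0,0,0,0.48],[0,0,0,0,0,0,0.48]]}}

```text
time: 36.7
tool_pos: [0.4478, 0.1474, 0.1114]
tcp_rot: [3.141, 0.049, -0.001]
wrist_force: [-0.5, -0.8, -0.8]
width: 0.481
grip_force: 0.0
```

```bash
python3 wm.py short_backing,.012 short_cradle,0; python3 go.py .4329,-.163,.1,.456
```

```text
short_backing 0.83 [249, 156, 308, 262] [0.4454 0.1473 0.0314] 1.22 [1.02]
short_cradle 0.93 [237, 127, 325, 284] [0.4555 0.1464 0.0355] 38.89 [1.86]
turn [  0.     0.22 -24.34] n 3.5 | after turn shift [-0.1489  0.2724  0.0099] n 8.0 dz n 0.2
```

Board at (0.4454, 0.1473), which is the cradle's centre. Now the red bar.

{"api": "drive_tool", "payload": {"rows": [[0,0,-6.1,0,0,0,0.48],[0,0,-6.1,0,0,0,0.48],[0,0,-6.1,0,0,0,0.48],[0,0,-6.1,0,0,0,0.48],[0,0,0,-0.0165,0.0303,0,0.48],[0,0,0,-0.0165,0.0303,0,0.48],[0,0,0,-0.0165,0.0303,0,0.48],[0,0,0,-0.0165,0.0303,0,0.48]]}}

```text
time: 37.52
tool_pos: [0.441, 0.0086, 0.1103]
tcp_rot: [-3.059, -0.714, 0.004]
wrist_force: [0.1, 0.7, 0.2]
width: 0.483
grip_force: 0.0
```

{"api": "drive_tool", "payload": {"rows": [[0,0,0,-0.0165,0.0303,0,0.48],[0,0,0,-0.0165,0.0303,0,0.48],[0,0,0,-0.0165,0.0303,0,0.48],[0,0,0,-0.0165,0.0303,0,0.48],[0,0,0,-0.0165,0.0303,0,0.48],[0,0,0,0,0,0.01,0.48],[0,0,0,0,0,0,0.48],[0,0,0,0,0,0,0.48]]}}

```text
time: 38.18
tool_pos: [0.4335, -0.1618, 0.0999]
tcp_rot: [-3.057, -0.709, 0.005]
wrist_force: [-0.3, 0.2, 0.4]
width: 0.481
grip_force: 0.0
```

```bash
python3 wm.py red_bar,0; python3 go.py .4329,-.163,-.0165,.456
```

```text
red_bar 0.84 [259, 158, 300, 263] [ 0.4305 -0.165   0.4787] 0.21 [0.99]
turn [-0.11  0.07  0.13] n 0.0 | after turn shift [-0.0023  0.0007  0.1175] n 0.1 dz n 2.9
```

{"api": "drive_tool", "payload": {"rows": [[0,0,-0.8,-0.004,0.001,0.036,0.48],[0,0,0,0,0,0.036,0.48],[0,0,0,0,0,0.025,0.48],[0,0,0,0,0,0.012,0.48],[0,0,0,0,0,0.006,0.48],[0,0,0,0,0,0.004,0.48],[0,0,0,0,0,0,0.48],[0,0,0,0,0,0,0.48]]}}

```text
time: 38.95
tool_pos: [0.4333, -0.1653, -0.0161]
tcp_rot: [3.053, 0.734, 0.002]
wrist_force: [-0.1, -0.0, 0.9]
width: 0.479
grip_force: 0.0
```

{"api": "drive_tool", "payload": {"rows": [[0,0,0,0,0,0,0.4],[0,0,0,0,0,0,0.2],[0,0,0,0,0,0,0.1],[0,0,0,0,0,0,0.1],[0,0,0,0,0,0,0.1],[0,0,0,0,0,0,0.1]]}}

```text
time: 39.45
tool_pos: [0.4336, -0.1659, -0.0155]
tcp_rot: [3.054, 0.732, 0.004]
wrist_force: [-0.4, 1.0, 5.2]
width: 0.3
grip_force: 58.9
```

{"api": "drive_tool", "payload": {"rows": [[0,0,0,0,0,-0.01,0.1],[0,0,0,0,0,-0.035,0.1],[0,0,0,0,0,-0.035,0.1],[0,0,0,0,0,-0.03,0.1],[0,0,0,0,0,0,0.1],[0,0,0,0,0,0,0.1],[0,0,0,0,0,0,0.1]]}}

```text
time: 40.03
tool_pos: [0.432, -0.1654, 0.0933]
tcp_rot: [3.054, 0.733, 0.001]
wrist_force: [-0.1, 0.7, -0.5]
width: 0.296
grip_force: 59.2
```

```bash
python3 go.py .4455,.1474,.06,.0315; python3 wm.py red_bar,.105
```

```text
turn [ 0.03 -0.03 25.17] n 3.6 | after turn shift [ 0.0233 -0.3122  0.0333] n 8.0 dz n 0.8
red_bar 0.58 [245, 192, 311, 352] [ 0.4299 -0.167   0.4707] 4.29 [0.98]
```

{"api": "drive_tool", "payload": {"rows": [[0,0,6.29,0,0,0,0.1],[0,0,6.29,0,0,0,0.1],[0,0,6.29,0,0,0,0.1],[0,0,6.29,0,0,0,0.1],[0,0,0,0.0027,-0.0347,0,0.1],[0,0,0,0.0027,-0.0347,0,0.1],[0,0,0,0.0027,-0.0347,0,0.1],[0,0,0,0.0027,-0.0347,0,0.1]]}}

```text
time: 40.8
tool_pos: [0.4368, -0.025, 0.0912]
tcp_rot: [-3.141, -0.048, 0.005]
wrist_force: [0.5, 1.4, -0.8]
width: 0.296
grip_force: 59.2
```

{"api": "drive_tool", "payload": {"rows": [[0,0,0,0.0027,-0.0347,0,0.1],[0,0,0,0.0027,-0.0347,0,0.1],[0,0,0,0.0027,-0.0347,0,0.1],[0,0,0,0.0027,-0.0347,0,0.1],[0,0,0,0.0027,-0.0347,0,0.1],[0,0,0,0,0,0.035,0.1],[0,0,0,0,0,0,0.1],[0,0,0,0,0,0,0.1]]}}

```text
time: 41.47
tool_pos: [0.4427, 0.1469, 0.0547]
tcp_rot: [3.139, 0.052, -0.013]
wrist_force: [-0.4, -0.7, -0.3]
width: 0.304
grip_force: 59.2
```

```bash
python3 go.py .447,.1474,.015,.0315; python3 wm.py red_bar,.073
```

```text
turn [0.13 0.47 0.1 ] n 0.0 | after turn shift [ 0.0043 -0.0003  0.0397] n 0.1 dz n 1.0
red_bar 0.61 [245, 194, 310, 348] [0.4414 0.1466 0.0326] 2.61 [1.06]
```

{"api": "drive_tool", "payload": {"rows": [[0,0,0,0.001,0,0.02,0.1],[0,0,0,0,0,0.01,0.1],[0,0,0,0,0,0.006,0.1],[0,0,0,0,0,0.003,0.1],[0,0,0,0,0,0,0.1],[0,0,0,0,0,0,0.1],[0,0,0,0,0,0,0.1],[0,0,0,0,0,0,0.1]]}}

```text
time: 42.23
tool_pos: [0.4482, 0.1477, 0.0196]
tcp_rot: [-3.141, -0.05, -0.002]
wrist_force: [-0.6, 1.2, 0.2]
width: 0.296
grip_force: 59.2
```

{"api": "drive_tool", "payload": {"rows": [[0,0,0,0,0,0.001,0.1],[0,0,0,0,0,0,0.1],[0,0,0,0,0,0,0.1]]}}

```text
time: 42.48
tool_pos: [0.4476, 0.1476, 0.018]
tcp_rot: [-3.141, -0.05, -0.0]
wrist_force: [0.5, -0.2, -0.7]
width: 0.294
grip_force: 59.2
```

{"api": "drive_tool", "payload": {"rows": [[0,0,0,0,0,0.001,0.1],[0,0,0,0,0,0,0.1],[0,0,0,0,0,0,0.1]]}}

```text
time: 42.73
tool_pos: [0.4474, 0.1476, 0.0168]
tcp_rot: [3.141, 0.05, -0.0]
wrist_force: [-0.6, 0.0, 1.6]
width: 0.298
grip_force: 59.2
```

{"api": "drive_tool", "payload": {"rows": [[0,0,0,0,0,0.0015,0.1],[0,0,0,0,0,0.0015,0.1],[0,0,0,0,0,0,0.1],[0,0,0,0,0,0,0.1]]}}

```text
time: 43.07
tool_pos: [0.4473, 0.1475, 0.0137]
tcp_rot: [3.141, 0.05, -0.001]
wrist_force: [-0.4, -0.2, 0.0]
width: 0.299
grip_force: 59.2
```

{"api": "drive_tool", "payload": {"rows": [[0,0,0,0,0,0.001,0.1],[0,0,0,0,0,0,0.1],[0,0,0,0,0,0,0.1]]}}

```text
time: 43.32
tool_pos: [0.4474, 0.1476, 0.0128]
tcp_rot: [3.141, 0.05, -0.0]
wrist_force: [-0.1, -0.5, 0.2]
width: 0.299
grip_force: 59.2
```

{"api": "drive_tool", "payload": {"rows": [[0,0,0,0,0,0.001,0.1],[0,0,0,0,0,0,0.1],[0,0,0,0,0,0,0.1]]}}

```text
time: 43.57
tool_pos: [0.4476, 0.1476, 0.0125]
tcp_rot: [3.141, 0.05, -0.0]
wrist_force: [-2.9, -0.7, 5.0]
width: 0.301
grip_force: 59.9
```

{"api": "drive_tool", "payload": {"rows": [[0,0,0,0,0,0,0.25],[0,0,0,0,0,0,0.4],[0,0,0,0,0,0,0.5],[0,0,0,0,0,0,0.5],[0,0,0,0,0,-0.01,0.5],[0,0,0,0,0,-0.035,0.5],[0,0,0,0,0,-0.035,0.5],[0,0,0,0,0,-0.035,0.5]]}}

```text
time: 44.23
tool_pos: [0.4467, 0.1473, 0.1282]
tcp_rot: [3.141, 0.05, -0.002]
wrist_force: [-0.1, -0.1, 0.3]
width: 0.499
grip_force: 0.0
```

{"api": "drive_tool", "payload": {"rows": [[0,0,0,0,0,-0.03,0.7],[0,0,0,0,0,0,0.7],[0,0,0,0,0,0,0.7],[0,0,0,0,0,0,0.7]]}}

```text
time: 44.57
tool_pos: [0.4472, 0.1475, 0.1569]
tcp_rot: [-3.141, -0.05, -0.0]
wrist_force: [-0.2, -0.1, -0.6]
width: 0.699
grip_force: 0.0
```

```bash
python3 wm.py red_bar,.028 short_backing,.012
python3 - <<'E'
from h import *
a=wrist()["color"]; b=read_camera("scene")["color"]; t=read_camera("top")
for n,z in (("green_bar",0),("yellow_bar",0),("guide_block",.04)):
    m=masks_of(t,n); print(n,m[0]["bbox"] if m else None, fit(n,[(t,m[0]["mask"])],z0=z,freez=False)[0] if m else "")
cv2.imwrite("pics/fin.png",np.hstack([a[:,60:460],b[:,130:530]])[:,:,::-1])
E
```

```text
red_bar 0.76 [260, 153, 299, 245] [0.4457 0.1472 0.0254] 0.28 [0.99]
short_backing 0.94 [255, 148, 305, 239] [0.4501 0.1473 0.0424] 8.75 [2.77]
green_bar None 
yellow_bar [224.7, 124.9, 252.8, 168.5] [ 0.65373366  0.07266154 -2.68976413]
guide_block [397.0, 215.4, 418.0, 255.4] [ 0.43641609 -0.33295526 -0.06447312]
```

View pics/fin.png

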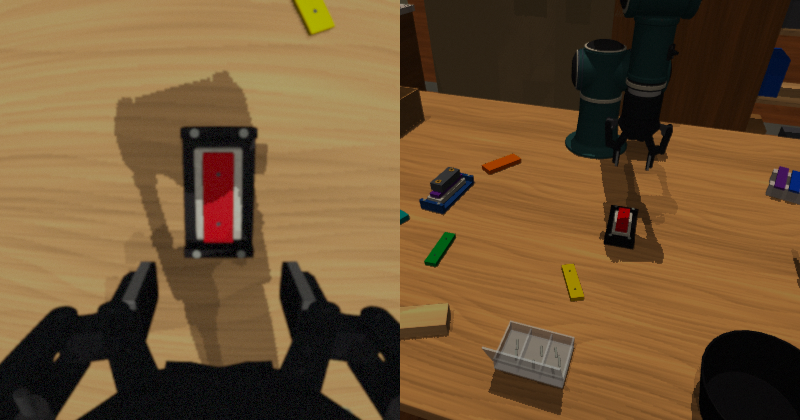

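The wrist view shows red centred on the white board in the black cradle at (218,195). The scene view shows the guide stack complete in the blue cradle at (447,185), green and yellow unmoved, and the gripper clear. Handing in.

```bash
python3 -c "
from workcell import workorder; print(workorder.finish_job())"
```

```text
the job is handed in; nothing more can be done
None
```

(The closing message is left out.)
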